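# Pack the crown case tray

### The job

Pack this crown case into the white case tray: stand the small white jar in the large round recess, the slim bottle in the small round recess, the straight short stone cast in the oblong recess and the single-tooth die in the square recess, each upright and flat on the floor of its recess. The large jar and the horseshoe-shaped cast belong to another case: leave them where they are.

Things in the scene. Friction and masses are not known exactly. Their poses are not given: they have to be found in the camera images.
- jar: The small white screw-lid powder jar: upright, 38 mm high, 44 mm in diameter over its lid (from 21 mm up), 42 mm below with a blue band, about 60 g. Origin: centre of its underside, z up. Like the other things it stands loose on the grey bench, among them a glass dish and a flat mixing slab that have no part in the job; neighbours' centres are 95 mm or more apart.
- bottle: The slim white liquid bottle: upright, 28 mm in diameter up to 46 mm, then a shoulder and a 19 mm cap, 65 mm high in all, about 50 g. Origin: centre of its underside, z up.
- cast: The straight short cast of beige dental stone: a bar-shaped base 60 mm (own x) x 30 mm (own y) x 30 mm high with one straight row of teeth on top along x, up to 40 mm high in all, about 100 g. Origin: centre of its underside, z up. Any yaw.
- die: The single-tooth die of beige dental stone: square plinth 36 x 36 mm (sides along own x and y), 32 mm high, with one small tooth stump in the middle of its top, 47 mm high in all, about 80 g. Origin: centre of its underside, z up. Any yaw.
- big_jar: Look-alike that stays where it is: a large white screw-lid jar with a blue band like the small one's, but 68 mm in diameter, 38 mm high. Origin: centre of its underside.
- arch_cast: Look-alike that stays where it is: a horseshoe-shaped whole-arch cast of the same beige stone, about 60 x 68 mm, 32 mm high, with teeth all round the curve. Origin: at the underside, in the hollow of the horseshoe.
- well_large_round: Light grey insert 88 x 88 x 10 mm, fixed, in any corner of the case tray. Origin: centre of its underside (5 mm above the bench), z up. Recess centred on it, 6 mm deep, its floor 4 mm above the origin, lined dark: large and round, 60 mm in diameter. Four such inserts fill the tray two by two: white, 190 x 190 mm, rim 16 mm above the bench, fixed. 
- well_small_round: Light grey insert 88 x 88 x 10 mm, fixed, in any corner of the case tray. Origin: centre of its underside (5 mm above the bench), z up. Recess centred on it, 6 mm deep, its floor 4 mm above the origin, lined dark: small and round, 43 mm in diameter.
- well_oblong: Light grey insert 88 x 88 x 10 mm, fixed, in any corner of the case tray. Origin: centre of its underside (5 mm above the bench), z up. Recess centred on it, 6 mm deep, its floor 4 mm above the origin, lined dark: oblong, 76 mm along own x and 46 mm along own y.
- well_square: Light grey insert 88 x 88 x 10 mm, fixed, in any corner of the case tray. Origin: centre of its underside (5 mm above the bench), z up. Recess centred on it, 6 mm deep, its floor 4 mm above the origin, lined dark: square, 52 x 52 mm, sides along own x and y.
Not all that is in view belongs to the job. What is shaped like the jar but purple is not meant.

How it is judged:
By the outcome, as a careful person would: the job done as asked, in the order asked, and still so for the second after the job is handed in, with the robot touching nothing.
It also fails if it takes over 90 s, if anything falls off the work surface, if the arm or the gripper's body presses on something with over 40 N, if the wrist force passes 120 N, or if a joint passes its speed limit or range.

### The arm

A 6-joint arm with a two-finger parallel gripper is mounted at the origin on the work surface. World frame = base frame: x ahead of the robot, y to its left, z up, the work surface at z = 0. Lengths are in mm, angles in rad, forces in N, time in s.
With the tool pointing down it reaches from about 350 to 875 mm from the base axis. Payload 4.2 kg.
Tool frame: the origin (TCP) lies midway between the tips of the shut fingers; the grasp point (between the pads) lies 19 mm behind it; z points along the fingers, y is the line along which they close (so a half turn about z gives the same grasp; the last joint's range is limited). The gripper opens to 85 mm and grips with 20 to 120 N. Pads are 22 mm wide; open, the fingers measure 114 mm over their backs; the gripper's body (76 mm by 85 mm) begins 54 mm behind the grasp point. The pads swing forward as they close: fully open they stand 13 mm farther back than shut.
Start: joints at [-0.962, 0.385, 0.008, 0, -1.194, -0.259], TCP at [214.208, -587.124, 231.312] pointing down, gripper open.
Joint ranges: [-3.14, 3.14], [-1.21, 2.06], [-1.07, 1.41], [-3.16, 2.05], [-2.99, -0.16], [-3.1, 3.1]. Speed limits (rad/s): [2.79, 2.79, 3.14, 3.14, 3.14, 3.14].

### API

Orientations are given as a unit quaternion [x, y, z, w].
In Python, from bench import read_state, get_image, job_done gives the robot as it stands.
- The arm moves only by the shell command python3 -m jog 'ROWS'. ROWS is JSON, a list of rows, each a list of 3 entries, a list of its own where there are three numbers: the shift along the world's x, y, z scaled (see below), then the turn, a rotation vector about the world's x, y, z scaled (see below), then the gripper's target within -1 to 1 (shut at 1, half-way at 0, fully open at -1). In form: [[[x, y, z], [wx, wy, wz], claw], ...]. A call has 1 to 20 rows; each row is the pose to reach, as a shift and turn from the pose commanded when the call began; what a row does not reach only later rows make up. The controller multiplies each number of a shift by 10 cm and each number of a turn by 120 degrees. A row lasts 1/10 s, in which the tool goes at most 50 mm and 8.59 degrees, less where a joint would pass 70% of its speed; a pose out of reach is approached as far as the arm can. A call with a number of a shift or a turn outside -1 to 1 is refused whole. A call with a gripper value outside its range is refused whole. The fingers move at their own pace and stop on an object; the grip force is fixed at half the most. Time passes only in rows, so rows that repeat a pose let the fingers close. It gives the time, the measured TCP pose, the force, the opening and the grip force at its end, in the units of the state.
- read_state(): the state, without advancing time (a new reading comes with each control period).
- get_image(name): name is "side" or "top" or "wrist"; returns a dict with "frame" (400x640x3 uint8, red, green, blue), "range_z" (400x640 float32, mm along the optical axis (not along the pixel's ray), 0 where there is no reading), "fx", "fy", "cx", "cy" (pixels), "R" (3x3) and "t" (3): a world point X has camera coordinates R X + t. Camera axes: x right, y down, z forward; pixel columns grow to the right and rows downward; lengths in mm; the calibration is good to about 2 mm. A picture is of the moment at which its call begins.
- job_done(): hands the job in; it is judged then, once.
The state is a dict: "clock": time; "joints": joint angles; "joint_vel": joint speeds; "joint_efforts": joint torques, N m; "position": TCP position; "ee_rot": TCP orientation; "contact_force": force on the tool from outside, world axes, zero at the start; "wrist_torque": the same for the moment, N m; "gripper_width": finger opening in mm; "grasp_force": force on a finger pad.
Only numpy, scipy, OpenCV 4.12 (cv2) and the standard library are available. Lean on these libraries where they do the work, as an engineer would, in place of code of your own. Each camera call takes 0.05 s, during which the arm holds its last target. There are 200 camera calls.

## Working session

There is one attempt and no reset: what is moved stays moved. The work goes in short steps, Python scripts to look and compute and a shell command to move; the robot and the scene stay as the last step left them, time stands still between calls to the robot, and variables do not carry over. Pictures are saved under pics/ and viewed, at most 14 in all, crops included, and the job is handed in when it is done.

```bash
mkdir -p pics; ls
python3 - <<'E'
from bench import *
import cv2,numpy as np
s=read_state();print(s)
for n in ("top","side"):
    d=get_image(n);cv2.imwrite(f"pics/{n}0.png",d["frame"][:,:,::-1]);np.savez(f"{n}0.npz",**d)
    print(n,d["fx"],d["cx"],d["cy"],(-d["R"].T@d["t"]).round())
E
```

```text
pics
{'clock': 0.0, 'joints': array([-9.62397863e-01,  3.85566921e-01,  6.64518534e-03, -4.95495571e-04,
       -1.19399519e+00, -2.58571900e-01]), 'joint_vel': array([ 0.000444  ,  0.00029557,  0.00101821,  0.00035002, -0.00028902,
       -0.00129391]), 'joint_efforts': array([ 8.29418022e-04, -3.92292666e+01,  1.88398612e+01,  4.18587416e+00,
       -4.58459413e-03,  7.03123053e-07]), 'position': array([ 214.01568499, -586.60504821,  230.22341853]), 'ee_rot': array([-1.73932632e-01,  9.84756956e-01,  1.05895287e-03, -2.36392474e-04]), 'contact_force': array([-0.29177046, -0.53159122, -0.60140248]), 'wrist_torque': array([ 0.01103264,  0.0488101 , -0.01594946]), 'grasp_force': 0.0, 'gripper_width': 85.32431768132085}
top 398.61796035782777 323.338074887356 200.76425417170574 [410. -19. 815.]
side 434.57727861414065 312.72705415875697 194.60142986441724 [ 492. -777.  578.]
```

View pics/top0.png

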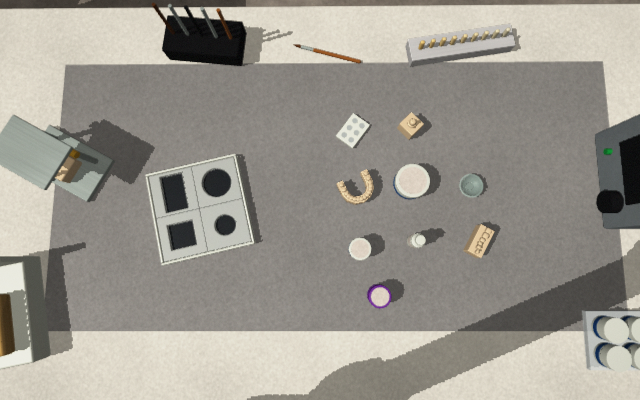

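View pics/side0.png

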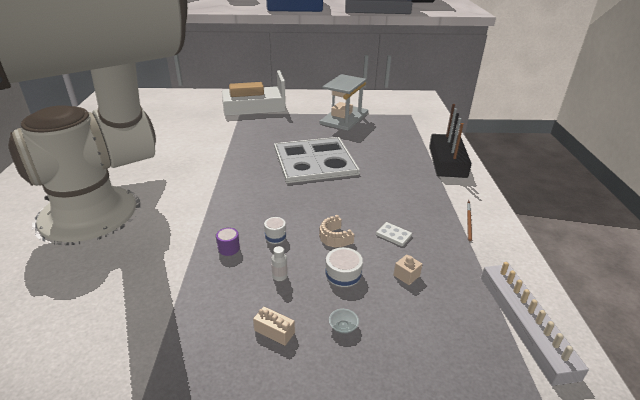

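The top view shows the jar at (360,248), bottle (418,240), cast (480,241) and die (411,125). The lookalikes are the big jar at (412,181), the arch at (356,187) and the purple one at (379,296). The tray recesses are oblong (174,193), large round (216,183), square (182,235) and small round (225,224). The side view agrees.

```bash
cat > h.py <<'E'
import numpy as np,cv2
from bench import *
def ray(d,uv,z):
    uv=np.atleast_2d(uv).astype(float)
    r=np.c_[(uv[:,0]-d["cx"])/d["fx"],(uv[:,1]-d["cy"])/d["fy"],np.ones(len(uv))]@d["R"]
    c=-d["R"].T@d["t"]
    return c+r*((z-c[2])/r[:,2])[:,None]
def cloud(d):
    v,u=np.mgrid[:400,:640];Z=d["range_z"]
    P=np.stack([(u-d["cx"])/d["fx"]*Z,(v-d["cy"])/d["fy"]*Z,Z],-1)-d["t"]
    return P@d["R"]
def snap(n,f):
    d=get_image(n);cv2.imwrite(f"pics/{f}.png",d["frame"][:,:,::-1]);np.savez(f"{f}.npz",**d);return d
E
python3 - <<'E'
from h import *
d=dict(np.load("top0.npz"));P=cloud(d)
print("bench z",np.median(P[280:320,200:300,2]),P[280:320,200:300,2].std())
T=dict(jar=(360,248,38,30),bottle=(418,240,65,25),cast=(480,241,30,45),die=(411,125,32,35),big=(412,181,38,40),arch=(356,187,32,50),purple=(379,296,38,30),dish=(471,185,20,30),slab=(352,130,8,45))
for n,(u,v,h,r) in T.items():
    s=ray(d,(u,v),h)[0]
    m=(np.hypot(P[...,0]-s[0],P[...,1]-s[1])<r+8)&(P[...,2]>min(12,h*.6))&(d["range_z"]>0)
    q=P[m]; mr=cv2.minAreaRect(q[:,:2].astype(np.float32))
    t=P[m&(P[...,2]>h-5)][:,:2]
    print(n,"seed",s.round(),"rect",np.round(mr[0],1),np.round(mr[1],1),round(mr[2],1),"zmax",q[:,2].max().round(1),"top c",((t.max(0)+t.min(0))/2).round(1),(np.ptp(t,axis=0)).round(1))
g=d["frame"].max(2)
m=((g<75)*255).astype(np.uint8);m[:,:140]=0;m[:,265:]=0;m[:150]=0;m[270:]=0
for c in cv2.findContours(m,0,1)[0]:
    if cv2.contourArea(c)<100: continue
    w=ray(d,c[:,0],15)[:,:2].astype(np.float32);mr=cv2.minAreaRect(w)
    print("well",c[:,0].mean(0).round(),np.round(mr[0],1),np.round(mr[1],1),round(mr[2],1))
tr=(P[...,2]>7)&(P[...,2]<25);tr[:,:140]=0;tr[:,265:]=0;tr[:145]=0;tr[275:]=0
print("tray",cv2.minAreaRect(P[tr][:,:2].astype(np.float32)),np.median(P[tr][:,2]))
E
```

```text
bench z 1.1147695864748497 51.38286436514802
jar seed [421. -82.  38.] rect [420.6 -80.9] [42.5 42.3] 33.4 zmax 41.8 top c [421.2 -81.7] [42.4 42.8]
bottle seed [ 435. -188.   65.] rect [ 436.2 -190.2] [27.3 24.5] 5.4 zmax 69.5 top c [ 436.2 -192.1] [16.8 17.9]
cast seed [ 434. -317.   30.] rect [ 435.8 -318. ] [30.8 60.5] 60.2 zmax 42.1 top c [ 435.5 -318.1] [64.4 52.9]
die seed [ 669. -189.   32.] rect [ 672.2 -189.7] [36.3 36.9] 42.8 zmax 49.3 top c [ 672.4 -189.7] [48.3 48.4]
big seed [ 552. -186.   38.] rect [ 553.9 -186.6] [67.2 65.9] 88.9 zmax 43.1 top c [ 554.  -186.7] [66.  67.2]
arch seed [542. -76.  32.] rect [540.4 -79.8] [57.8 67.7] 25.8 zmax 36.0 top c [544.8 -75.1] [58.8 65.6]
purple seed [ 330. -116.   38.] rect [ 330.3 -117.5] [43.2 41.8] 45.9 zmax 42.2 top c [ 330.2 -118.5] [41.3 42.3]
dish seed [ 547. -308.   20.] rect [ 547.2 -308.7] [46.  47.8] 1.4 zmax 20.7 top c [ 547.3 -308.7] [46.  47.9]
slab seed [666. -71.   8.] rect [657.9 -73. ] [57.  76.2] 51.4 zmax 13.7 top c [666.5 -70.9] [72.8 88. ]
well [182. 235.] [448.5 274.6] [48.7 49.9] 13.1
well [225. 225.] [469.1 187.5] [38.6 36.4] 1.6
well [174. 193.] [535.1 294.3] [72.7 44.5] 13.3
well [216. 182.] [555.6 208. ] [55.  54.5] 46.0
tray ((503.2543640136719, 241.10586547851562), (190.66001892089844, 190.8165283203125), 13.198813438415527) 14.836897766828146
```

Everything matches its given size: the heights, the cast at 60x30, the die at 36, the tray at 190, and wells 88 mm apart. The calculated well centres are oblong (535.7,294.2), large round (555.9,207.9), square (449.5,274.0) and small round (469.6,187.8), with the tray yaw at 13.2°. I'll start moving to the jar.

```bash
for i in 1; do
python3 -m jog '[[[0.2,0.5,-0.05],[0,0,0],-1],[[0.41,1,-0.1],[0,0,0],-1],[[0.41,1,-0.1],[0,0,0],-1]]'
python3 -m jog '[[[0.2,0.5,-0.05],[0,0,0],-1],[[0.41,1,-0.1],[0,0,0],-1],[[0.41,1,-0.1],[0,0,0],-1]]'
python3 -m jog '[[[0.2,0.5,-0.05],[0,0,0],-1],[[0.41,1,-0.1],[0,0,0],-1],[[0.41,1,-0.1],[0,0,0],-1]]'
python3 -m jog '[[[0.2,0.5,-0.05],[0,0,0],-1],[[0.41,1,-0.1],[0,0,0],-1],[[0.41,1,-0.1],[0,0,0],-1]]'
python3 -m jog '[[[0.2,0.5,-0.05],[0,0,0],-1],[[0.41,1,-0.1],[0,0,0],-1],[[0.41,1,-0.1],[0,0,0],-1],[[0.41,1,-0.1],[0,0,0],-1],[[0.41,1,-0.1],[0,0,0],-1]]'
done
python3 - <<'E'
from h import *
d=snap("wrist","w1");P=cloud(d);print(read_state()["position"],(-d["R"].T@d["t"]).round())
for n,c,r,h in (("jar",(421,-81),30,38),("bottle",(436,-191),20,65),("arch",(540,-80),45,32)):
    m=(np.hypot(P[...,0]-c[0],P[...,1]-c[1])<r+8)&(P[...,2]>h-5)&(d["range_z"]>0);t=P[m]
    if len(t)>20: print(n,len(t),((t.max(0)+t.min(0))/2).round(1),np.ptp(t,axis=0).round(1))
E
```

```text
clock: 0.4
position: [255.4, -483.0, 220.4]
ee_rot: [-0.175, 0.985, 0.002, -0.0]
contact_force: [-0.7, -0.6, 1.4]
gripper_width: 85.5
grasp_force: 0.0
clock: 0.7
position: [296.6, -383.7, 210.8]
ee_rot: [-0.176, 0.984, 0.001, -0.0]
contact_force: [0.3, -0.9, -0.1]
gripper_width: 85.5
grasp_force: 0.0
clock: 1.0
position: [338.0, -284.4, 201.0]
ee_rot: [-0.176, 0.984, 0.0, -0.0]
contact_force: [0.1, -0.2, 0.4]
gripper_width: 85.2
grasp_force: 0.0
clock: 1.3
position: [379.6, -184.8, 191.3]
ee_rot: [-0.176, 0.984, -0.0, 0.0]
contact_force: [-0.2, 0.7, 0.3]
gripper_width: 85.8
grasp_force: 0.0
clock: 1.8
position: [419.0, -88.1, 181.2]
ee_rot: [-0.174, 0.985, -0.0, -0.0]
contact_force: [-0.5, -0.2, 0.2]
gripper_width: 85.4
grasp_force: 0.0
[418.82513719 -88.35945715 181.27371356] [ 350. -112.  323.]
jar 17511 [415.7 -80.9 156.5] [ 52.6  74.5 246.8]
bottle 389 [ 435.9 -191.7   63.5] [18.  18.3  6.8]
arch 709 [544.  -75.1  30.3] [60.1 65.   6.5]
```

View pics/w1.png

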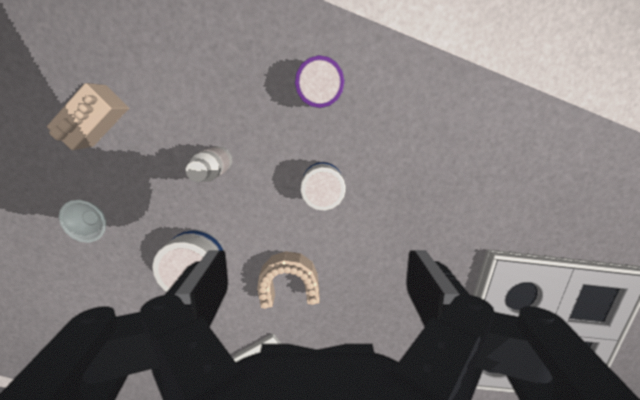

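The wrist view confirms the jar at (323,187), just ahead of the fingers. The bottle position agrees within 1 mm.

```bash
python3 -m jog '[[[0.02,0.05,-0.5],[0,0,0],-1],[[0.02,0.055,-1],[0,0,0],-1],[[0.02,0.055,-1],[0,0,0],-1],[[0.02,0.055,-1],[0,0,0],-1]]' | tail -5
python3 -m jog '[[[0,0,-0.4],[0,0,0],-1],[[0,0,-0.69],[0,0,0],-1],[[0,0,-0.69],[0,0,0],-1],[[0,0,-0.69],[0,0,0],0],[[0,0,-0.69],[0,0,0],0.5],[[0,0,-0.69],[0,0,0],1],[[0,0,-0.69],[0,0,0],1],[[0,0,-0.69],[0,0,0],1],[[0,0,-0.69],[0,0,0],1],[[0,0,-0.69],[0,0,0],1],[[0,0,-0.69],[0,0,0],1],[[0,0,-0.69],[0,0,0],1]]'
```

```text
position: [421.2, -82.8, 81.8]
ee_rot: [-0.174, 0.985, -0.0, -0.001]
contact_force: [0.2, -0.4, 0.3]
gripper_width: 85.8
grasp_force: 0.0
clock: 3.45
position: [422.8, -81.5, 14.6]
ee_rot: [-0.174, 0.985, -0.0, 0.002]
contact_force: [-2.6, -0.2, 11.9]
gripper_width: 42.1
grasp_force: 59.3
```

```bash
python3 -m jog '[[[0,0,0.2],[0,0,0],1],[[0,0,0.5],[0,0,0],1],[[0,0,0.8],[0,0,0],1],[[0,0,0.8],[0,0,0],1],[[0,0,0.8],[0,0,0],1]]'
python3 -m jog '[[[0.2,0.4,0],[0,0,0],1],[[0.4,0.8,0],[0,0,0],1],[[0.45,0.965,0],[0,0,0],1],[[0.45,0.965,0],[0,0,0],1]]' | tail -2
python3 -m jog '[[[0.2,0.4,0],[0,0,0],1],[[0.4,0.8,0],[0,0,0],1],[[0.45,0.965,0],[0,0,0],1],[[0.45,0.965,0],[0,0,0],1]]' | tail -2
python3 -m jog '[[[0.2,0.4,0],[0,0,0],1],[[0.4,0.8,0],[0,0,0],1],[[0.45,0.965,0],[0,0,0],1],[[0.45,0.965,0],[0,0,0],1],[[0.45,0.965,0],[0,0,0],1],[[0.45,0.965,0],[0,0,0],1]]'
python3 - <<'E'
from h import *
snap("side","s1");d=snap("wrist","w2")
E
```

```text
clock: 3.95
position: [421.6, -81.5, 93.6]
ee_rot: [-0.174, 0.985, 0.0, 0.002]
contact_force: [-0.2, -0.3, -0.1]
gripper_width: 42.0
grasp_force: 60.8
gripper_width: 42.4
grasp_force: 61.0
gripper_width: 42.2
grasp_force: 61.1
clock: 5.35
position: [555.0, 205.9, 91.9]
ee_rot: [-0.173, 0.985, -0.0, -0.001]
contact_force: [0.6, -0.4, -1.1]
gripper_width: 42.0
grasp_force: 61.1
```

View pics/w2.png

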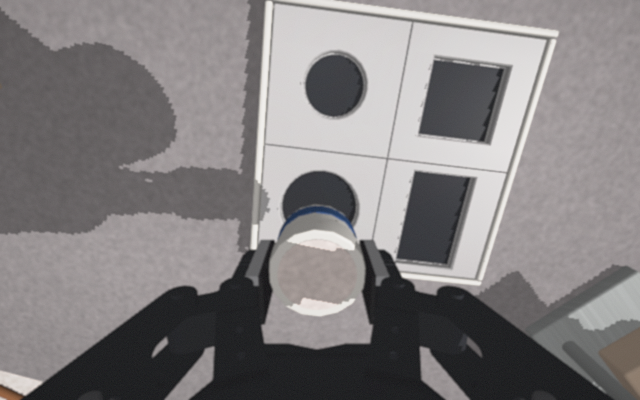

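View pics/s1.png

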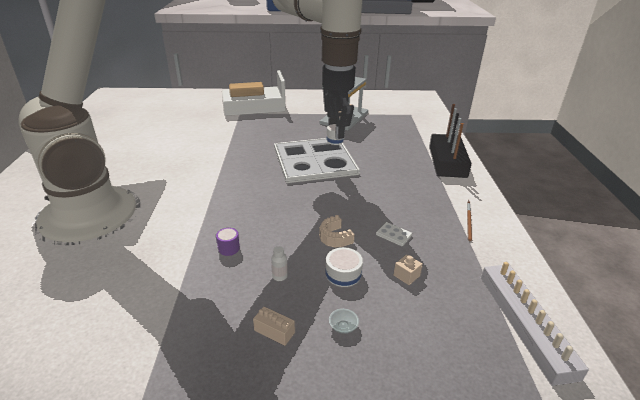

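The wrist view shows the jar held upright at (318,270), with the large recess behind it. The side view shows it clear above the tray. I'll lower it in and release.

```bash
python3 -m jog '[[[0,0.01,-0.4],[0,0,0],1],[[0,0.01,-0.6],[0,0,0],1],[[0,0.01,-0.65],[0,0,0],1],[[0,0.01,-0.68],[0,0,0],1],[[0,0.01,-0.69],[0,0,0],1],[[0,0.01,-0.69],[0,0,0],1]]'
python3 -m jog '[[[0,0,0],[0,0,0],0.5],[[0,0,0],[0,0,0],-0.5],[[0,0,0],[0,0,0],-0.5],[[0,0,0],[0,0,0],-0.5],[[0,0,0],[0,0,0],-0.5],[[0,0,0.3],[0,0,0],-0.5],[[0,0,0.8],[0,0,0],-0.5],[[0,0,1],[0,0,0],-0.5],[[0,0,1],[0,0,0],-1]]'
python3 - <<'E'
from h import *
d=snap("wrist","w3")
E
```

```text
clock: 6.05
position: [556.9, 209.2, 24.5]
ee_rot: [-0.174, 0.985, 0.0, 0.001]
contact_force: [0.3, -0.0, -0.2]
gripper_width: 42.3
grasp_force: 61.1
clock: 6.95
position: [558.4, 210.2, 127.6]
ee_rot: [-0.174, 0.985, 0.002, 0.004]
contact_force: [-0.7, -0.8, 0.1]
gripper_width: 76.7
grasp_force: 0.0
```

View pics/w3.png

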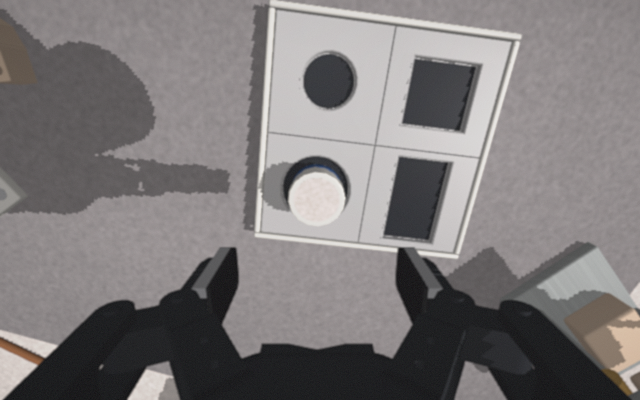

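The jar stands in its recess at about (316,198). Next is the bottle.

```bash
python3 -m jog '[[[-0.15,-0.5,0],[0,0,0],-1],[[-0.3,-1,0],[0,0,0],-1],[[-0.3,-1,0],[0,0,0],-1]]' | tail -1
python3 -m jog '[[[-0.15,-0.5,0],[0,0,0],-1],[[-0.3,-1,0],[0,0,0],-1],[[-0.3,-1,0],[0,0,0],-1]]' | tail -1
python3 -m jog '[[[-0.15,-0.5,0],[0,0,0],-1],[[-0.3,-1,0],[0,0,0],-1],[[-0.3,-1,0],[0,0,0],-1]]' | tail -1
python3 -m jog '[[[-0.15,-0.5,0],[0,0,0],-1],[[-0.3,-1,0],[0,0,0],-1],[[-0.3,-1,0],[0,0,0],-1],[[-0.3,-1,0],[0,0,0],-1],[[-0.3,-1,0],[0,0,0],-1]]' 
python3 -m jog '[[[0,-0.005,-0.4],[0,0,0],-1],[[0,-0.005,-0.8],[0,0,0],-1],[[0,-0.005,-1],[0,0,0],-1],[[0,-0.005,-1],[0,0,0],-1],[[0,-0.005,-1],[0,0,0],-1]]'
python3 - <<'E'
from h import *
d=snap("top","t1");P=cloud(d)
m=(np.hypot(P[...,0]-556,P[...,1]-208)<30)&(P[...,2]>40);t=P[m]
print(len(t),((t.max(0)+t.min(0))/2).round(1),np.ptp(t,axis=0).round(1),np.median(t[:,2]))
E
python3 -m jog '[[[0,0,-0.09],[0,0,0],0],[[0,0,-0.09],[0,0,0],0.3],[[0,0,-0.09],[0,0,0],1],[[0,0,-0.09],[0,0,0],1],[[0,0,-0.09],[0,0,0],1],[[0,0,-0.09],[0,0,0],1],[[0,0,-0.09],[0,0,0],1],[[0,0,-0.09],[0,0,0],1],[[0,0,-0.09],[0,0,0],1],[[0,0,-0.09],[0,0,0],1]]'
```

```text
grasp_force: 0.0
grasp_force: 0.0
grasp_force: 0.0
clock: 8.4
position: [436.6, -190.4, 122.8]
ee_rot: [-0.174, 0.985, 0.0, -0.0]
contact_force: [0.1, 0.2, 0.3]
gripper_width: 85.8
grasp_force: 0.0
clock: 8.9
position: [437.2, -190.6, 23.5]
ee_rot: [-0.175, 0.985, -0.0, -0.0]
contact_force: [-0.3, 0.2, 0.3]
gripper_width: 85.2
grasp_force: 0.0
396 [554.8 208.   46. ] [43.6 42.7 10.8] 47.7924624076216
clock: 9.95
position: [436.6, -191.8, 14.9]
ee_rot: [-0.174, 0.985, -0.0, 0.0]
contact_force: [-0.0, 0.2, 6.4]
gripper_width: 26.4
grasp_force: 59.2
```

```bash
python3 -m jog '[[[0,0,0.2],[0,0,0],1],[[0,0,0.5],[0,0,0],1],[[0,0,0.9],[0,0,0],1],[[0,0,0.9],[0,0,0],1],[[0,0,0.9],[0,0,0],1]]'
python3 -m jog '[[[0.04,0.4,0],[0,0,0],1],[[0.08,0.8,0],[0,0,0],1],[[0.083,0.95,0],[0,0,0],1],[[0.083,0.95,0],[0,0,0],1]]' | tail -2
python3 -m jog '[[[0.04,0.4,0],[0,0,0],1],[[0.08,0.8,0],[0,0,0],1],[[0.083,0.95,0],[0,0,0],1],[[0.083,0.95,0],[0,0,0],1]]' | tail -2
python3 -m jog '[[[0.04,0.4,0],[0,0,0],1],[[0.08,0.8,0],[0,0,0],1],[[0.083,0.95,0],[0,0,0],1],[[0.083,0.95,0],[0,0,0],1]]' | tail -2
python3 -m jog '[[[0.04,0.4,0],[0,0,0],1],[[0.08,0.8,0],[0,0,0],1],[[0.084,0.945,0],[0,0,0],1],[[0.084,0.945,0],[0,0,0],1],[[0.084,0.945,0],[0,0,0],1],[[0.084,0.945,0],[0,0,0],1]]'
python3 - <<'E'
from h import *
snap("wrist","w4")
E
```

```text
clock: 10.45
position: [436.4, -191.5, 104.9]
ee_rot: [-0.174, 0.985, -0.0, 0.001]
contact_force: [-1.0, 0.3, -0.8]
gripper_width: 26.7
grasp_force: 59.1
gripper_width: 26.4
grasp_force: 59.2
gripper_width: 26.4
grasp_force: 59.3
gripper_width: 26.4
grasp_force: 59.3
clock: 12.25
position: [469.0, 186.0, 104.0]
ee_rot: [-0.173, 0.985, -0.0, -0.001]
contact_force: [0.3, -0.6, 0.0]
gripper_width: 26.6
grasp_force: 59.4
```

View pics/w4.png

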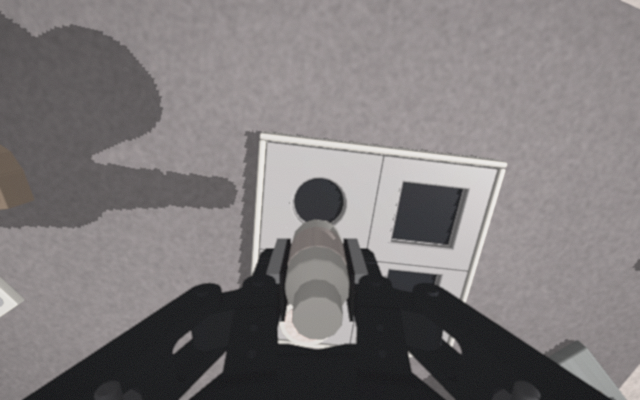

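The bottle is upright in the fingers at (318,280), with the small recess ahead of it. I'll lower it.

```bash
python3 -m jog '[[[0,0.01,-0.4],[0,0,0],1],[[0,0.01,-0.7],[0,0,0],1],[[0,0.01,-0.77],[0,0,0],1],[[0,0.01,-0.79],[0,0,0],1],[[0,0.01,-0.8],[0,0,0],1],[[0,0.01,-0.8],[0,0,0],1]]'
python3 -m jog '[[[0,0,0],[0,0,0],0.6],[[0,0,0],[0,0,0],0],[[0,0,0],[0,0,0],-0.2],[[0,0,0],[0,0,0],-0.2],[[0,0,0],[0,0,0],-0.2],[[0,0,0.3],[0,0,0],-0.2],[[0,0,0.8],[0,0,0],-0.2],[[0,0,1],[0,0,0],-0.2],[[0,0,1],[0,0,0],-1]]'
```

```text
clock: 12.9
position: [470.4, 189.4, 25.6]
ee_rot: [-0.174, 0.985, 0.001, 0.001]
contact_force: [-0.5, -0.3, -0.5]
gripper_width: 26.1
grasp_force: 59.3
clock: 13.8
position: [471.4, 190.3, 127.9]
ee_rot: [-0.174, 0.985, 0.002, 0.004]
contact_force: [0.2, -0.3, -0.5]
gripper_width: 64.3
grasp_force: 0.0
```

```bash
python3 -m jog '[[[-0.03,-0.5,0],[0,0,-0.04],-1],[[-0.068,-1,0],[0,0,-0.083],-1],[[-0.068,-1,0],[0,0,-0.083],-1]]' | tail -1
python3 -m jog '[[[-0.03,-0.5,0],[0,0,-0.04],-1],[[-0.068,-1,0],[0,0,-0.083],-1],[[-0.068,-1,0],[0,0,-0.083],-1]]' | tail -1
python3 -m jog '[[[-0.03,-0.5,0],[0,0,-0.04],-1],[[-0.068,-1,0],[0,0,-0.083],-1],[[-0.068,-1,0],[0,0,-0.083],-1]]' | tail -1
python3 -m jog '[[[-0.03,-0.5,0],[0,0,-0.04],-1],[[-0.068,-1,0],[0,0,-0.083],-1],[[-0.068,-1,0],[0,0,-0.083],-1]]' | tail -1
python3 -m jog '[[[-0.03,-0.5,0],[0,0,-0.04],-1],[[-0.068,-1,0],[0,0,-0.083],-1],[[-0.068,-1,0],[0,0,-0.083],-1],[[-0.068,-1,0],[0,0,-0.083],-1],[[-0.068,-1,0],[0,0,-0.083],-1]]'
python3 - <<'E'
from h import *
d=snap("top","t2");P=cloud(d)
m=(np.hypot(P[...,0]-469.6,P[...,1]-187.8)<25)&(P[...,2]>30);t=P[m];c=t[t[:,2]>68]
print(len(t),np.median(t,axis=0).round(1),t[:,2].max(),((c.max(0)+c.min(0))/2).round(1))
w=snap("wrist","w5");P=cloud(w)
m=(np.hypot(P[...,0]-435.7,P[...,1]+318)<45)&(P[...,2]>15)&(P[...,2]<50);print(cv2.minAreaRect(P[m][:,:2].astype(np.float32)),m.sum())
E
```

```text
grasp_force: 0.0
grasp_force: 0.0
grasp_force: 0.0
grasp_force: 0.0
clock: 15.5
position: [435.6, -309.7, 123.7]
ee_rot: [0.256, 0.967, 0.0, -0.001]
contact_force: [-0.3, 0.2, -0.3]
gripper_width: 85.1
grasp_force: 0.0
210 [468.2 183.6  59.2] 76.89191736558354 [470.4 188.3  74.2]
((435.0032958984375, -317.87982177734375), (29.896936416625977, 59.71000671386719), 60.593048095703125) 2693
```

View pics/w5.png

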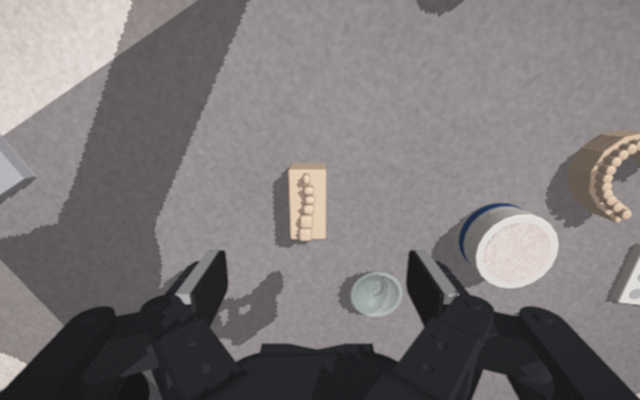

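The wrist view shows the cast square to the fingers at (307,202), and it measures the same as before. The bottle stands at (470,188) with its top at about 74, which is correct. I'll grasp the cast.

```bash
python3 -m jog '[[[0,-0.07,-0.3],[0,0,0],-1],[[0,-0.07,-0.7],[0,0,0],-1],[[0,-0.07,-1],[0,0,0],-1],[[0,-0.07,-1],[0,0,0],-1],[[0,-0.07,-1],[0,0,0],-1]]'
python3 -m jog '[[[0,0,-0.12],[0,0,0],0],[[0,0,-0.12],[0,0,0],0.3],[[0,0,-0.12],[0,0,0],1],[[0,0,-0.12],[0,0,0],1],[[0,0,-0.12],[0,0,0],1],[[0,0,-0.12],[0,0,0],1],[[0,0,-0.12],[0,0,0],1],[[0,0,-0.12],[0,0,0],1],[[0,0,-0.12],[0,0,0],1],[[0,0,-0.12],[0,0,0],1]]'
python3 -m jog '[[[0,0,0.2],[0,0,0],1],[[0,0,0.5],[0,0,0],1],[[0,0,0.9],[0,0,0],1],[[0,0,0.9],[0,0,0],1],[[0,0,0.9],[0,0,0],1]]'
```

```text
clock: 16.1
position: [436.2, -317.5, 24.8]
ee_rot: [0.256, 0.967, -0.0, -0.0]
contact_force: [1.1, 0.4, -0.3]
gripper_width: 85.6
grasp_force: 0.0
clock: 17.1
position: [436.3, -318.5, 13.3]
ee_rot: [0.257, 0.967, -0.0, 0.001]
contact_force: [0.3, 1.1, 6.0]
gripper_width: 28.6
grasp_force: 60.1
clock: 17.6
position: [435.5, -318.0, 102.9]
ee_rot: [0.257, 0.966, 0.0, 0.001]
contact_force: [0.0, -0.3, -2.1]
gripper_width: 28.9
grasp_force: 59.4
```

```bash
python3 -m jog '[[[0.07,0.45,0],[0,0,0.03],1],[[0.143,0.875,0],[0,0,0.051],1],[[0.143,0.875,0],[0,0,0.051],1]]' | tail -1
python3 -m jog '[[[0.07,0.45,0],[0,0,0.03],1],[[0.143,0.875,0],[0,0,0.051],1],[[0.143,0.875,0],[0,0,0.051],1]]' | tail -1
python3 -m jog '[[[0.07,0.45,0],[0,0,0.03],1],[[0.143,0.875,0],[0,0,0.051],1],[[0.143,0.875,0],[0,0,0.051],1]]' | tail -1
python3 -m jog '[[[0.07,0.45,0],[0,0,0.03],1],[[0.143,0.875,0],[0,0,0.051],1],[[0.143,0.875,0],[0,0,0.051],1]]' | tail -1
python3 -m jog '[[[0.07,0.45,0],[0,0,0.03],1],[[0.143,0.875,0],[0,0,0.051],1],[[0.143,0.875,0],[0,0,0.051],1]]' | tail -1
python3 -m jog '[[[0.07,0.45,0],[0,0,0.03],1],[[0.143,0.875,0],[0,0,0.051],1],[[0.143,0.875,0],[0,0,0.051],1]]' | tail -1
python3 -m jog '[[[0.07,0.45,0],[0,0,0.03],1],[[0.143,0.875,0],[0,0,0.051],1],[[0.143,0.875,0],[0,0,0.051],1],[[0.143,0.875,0],[0,0,0.051],1],[[0.143,0.875,0],[0,0,0.051],1]]'
python3 - <<'E'
from h import *
snap("wrist","w6")
E
```

```text
grasp_force: 59.7
grasp_force: 59.9
grasp_force: 60.1
grasp_force: 60.3
grasp_force: 60.3
grasp_force: 60.3
clock: 19.9
position: [535.1, 292.1, 101.3]
ee_rot: [-0.113, 0.994, -0.001, -0.001]
contact_force: [-0.3, -0.6, -1.6]
gripper_width: 28.6
grasp_force: 60.3
```

View pics/w6.png

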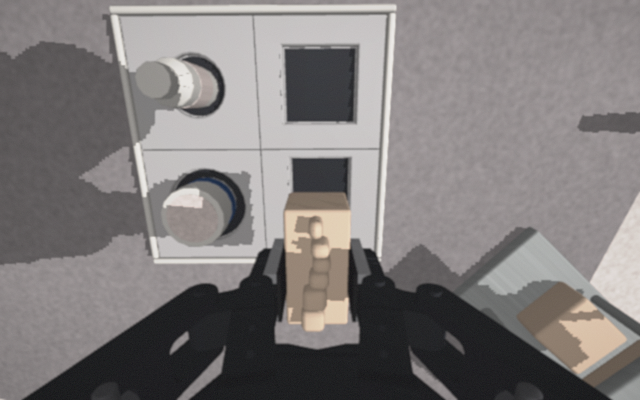

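The cast is aligned with the oblong recess at (320,265). The jar and bottle stand upright in theirs. I'll lower it.

```bash
python3 -m jog '[[[0,0.01,-0.4],[0,0,0],1],[[0,0.01,-0.7],[0,0,0],1],[[0,0.01,-0.77],[0,0,0],1],[[0,0.01,-0.79],[0,0,0],1],[[0,0.01,-0.8],[0,0,0],1],[[0,0.01,-0.8],[0,0,0],1]]'
python3 -m jog '[[[0,0,0],[0,0,0],0.6],[[0,0,0],[0,0,0],0],[[0,0,0],[0,0,0],-0.2],[[0,0,0],[0,0,0],-0.2],[[0,0,0],[0,0,0],-0.2],[[0,0,0.3],[0,0,0],-0.2],[[0,0,0.8],[0,0,0],-0.2],[[0,0,1],[0,0,0],-0.2],[[0,0,1],[0,0,0],-1]]'
```

```text
clock: 20.55
position: [536.3, 295.5, 23.4]
ee_rot: [-0.114, 0.994, 0.001, 0.001]
contact_force: [0.5, 0.6, -1.1]
gripper_width: 28.7
grasp_force: 60.3
clock: 21.45
position: [537.6, 297.0, 126.8]
ee_rot: [-0.114, 0.993, 0.002, 0.004]
contact_force: [0.0, 0.7, -0.3]
gripper_width: 64.2
grasp_force: 0.0
```

```bash
python3 -m jog '[[[0.14,-0.5,0],[0,0,0.03],-1],[[0.273,-0.97,0],[0,0,0.05],-1],[[0.273,-0.97,0],[0,0,0.05],-1]]' | tail -1
python3 -m jog '[[[0.14,-0.5,0],[0,0,0.03],-1],[[0.273,-0.97,0],[0,0,0.05],-1],[[0.273,-0.97,0],[0,0,0.05],-1]]' | tail -1
python3 -m jog '[[[0.14,-0.5,0],[0,0,0.03],-1],[[0.273,-0.97,0],[0,0,0.05],-1],[[0.273,-0.97,0],[0,0,0.05],-1]]' | tail -1
python3 -m jog '[[[0.14,-0.5,0],[0,0,0.03],-1],[[0.273,-0.97,0],[0,0,0.05],-1],[[0.273,-0.97,0],[0,0,0.05],-1]]' | tail -1
python3 -m jog '[[[0.14,-0.5,0],[0,0,0.03],-1],[[0.273,-0.97,0],[0,0,0.05],-1],[[0.273,-0.97,0],[0,0,0.05],-1],[[0.273,-0.97,0],[0,0,0.05],-1],[[0.273,-0.97,0],[0,0,0.05],-1]]'
python3 - <<'E'
from h import *
d=snap("top","t2b");P=cloud(d)
m=(np.hypot(P[...,0]-535.7,P[...,1]-294.2)<45)&(P[...,2]>25);t=P[m]
print(cv2.minAreaRect(t[:,:2].astype(np.float32)),np.median(t[:,2]),t[:,2].max())
w=snap("wrist","w7");P=cloud(w)
m=(np.hypot(P[...,0]-672.3,P[...,1]+189.7)<35)&(P[...,2]>15)&(P[...,2]<55);print(cv2.minAreaRect(P[m][:,:2].astype(np.float32)),m.sum())
E
```

```text
grasp_force: 0.0
grasp_force: 0.0
grasp_force: 0.0
grasp_force: 0.0
clock: 23.15
position: [671.7, -188.0, 121.6]
ee_rot: [-0.367, 0.93, 0.0, -0.001]
contact_force: [0.0, 0.3, 0.3]
gripper_width: 85.5
grasp_force: 0.0
((535.4722290039062, 294.8809814453125), (60.26558303833008, 30.663009643554688), 13.273545265197754) 39.98988219451461 51.56021518550555
((672.54931640625, -189.4839630126953), (36.22239685058594, 36.00965118408203), 43.60028839111328) 2096
```

View pics/w7.png

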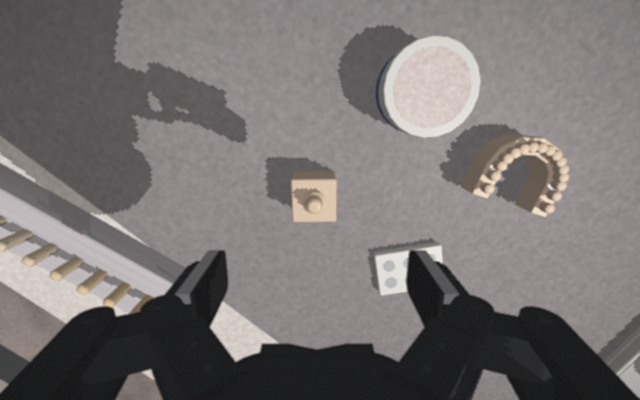

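The die sits square to the fingers at (314,197), and the cast measures flat and square in its recess. I'll grasp the die.

```bash
python3 -m jog '[[[0,0,-0.3],[0,0,0],-1],[[0,0,-0.7],[0,0,0],-1],[[0,0,-1],[0,0,0],-1],[[0,0,-1],[0,0,0],-1],[[0,0,-1],[0,0,0],-1]]' | head -2
python3 -m jog '[[[0,0,-0.1],[0,0,0],0],[[0,0,-0.1],[0,0,0],0.3],[[0,0,-0.1],[0,0,0],1],[[0,0,-0.1],[0,0,0],1],[[0,0,-0.1],[0,0,0],1],[[0,0,-0.1],[0,0,0],1],[[0,0,-0.1],[0,0,0],1],[[0,0,-0.1],[0,0,0],1],[[0,0,-0.1],[0,0,0],1],[[0,0,-0.1],[0,0,0],1]]'
python3 -m jog '[[[0,0,0.2],[0,0,0],1],[[0,0,0.5],[0,0,0],1],[[0,0,0.95],[0,0,0],1],[[0,0,0.95],[0,0,0],1],[[0,0,0.95],[0,0,0],1]]'
```

```text
clock: 23.75
position: [672.6, -188.8, 22.9]
clock: 24.75
position: [673.0, -189.7, 13.7]
ee_rot: [-0.367, 0.93, -0.001, 0.001]
contact_force: [-0.7, 0.2, 4.9]
gripper_width: 34.7
grasp_force: 61.3
clock: 25.25
position: [672.3, -189.6, 108.3]
ee_rot: [-0.367, 0.93, -0.0, 0.001]
contact_force: [-2.0, -0.1, -1.9]
gripper_width: 34.5
grasp_force: 60.7
```

```bash
python3 -m jog '[[[-0.2,0.45,0],[0,0,-0.03],1],[[-0.445,0.927,0],[0,0,-0.05],1],[[-0.445,0.927,0],[0,0,-0.05],1]]' | tail -1
python3 -m jog '[[[-0.2,0.45,0],[0,0,-0.03],1],[[-0.445,0.927,0],[0,0,-0.05],1],[[-0.445,0.927,0],[0,0,-0.05],1]]' | tail -1
python3 -m jog '[[[-0.2,0.45,0],[0,0,-0.03],1],[[-0.445,0.927,0],[0,0,-0.05],1],[[-0.445,0.927,0],[0,0,-0.05],1]]' | tail -1
python3 -m jog '[[[-0.2,0.45,0],[0,0,-0.03],1],[[-0.445,0.927,0],[0,0,-0.05],1],[[-0.445,0.927,0],[0,0,-0.05],1]]' | tail -1
python3 -m jog '[[[-0.2,0.45,0],[0,0,-0.03],1],[[-0.445,0.927,0],[0,0,-0.05],1],[[-0.445,0.927,0],[0,0,-0.05],1],[[-0.445,0.927,0],[0,0,-0.05],1],[[-0.445,0.927,0],[0,0,-0.05],1]]'
python3 - <<'E'
from h import *
snap("wrist","w8")
E
```

```text
grasp_force: 60.7
grasp_force: 60.7
grasp_force: 60.7
grasp_force: 60.7
clock: 26.95
position: [449.9, 272.5, 106.6]
ee_rot: [-0.113, 0.994, -0.001, -0.001]
contact_force: [0.4, -1.0, -0.8]
gripper_width: 34.3
grasp_force: 60.7
```

View pics/w8.png

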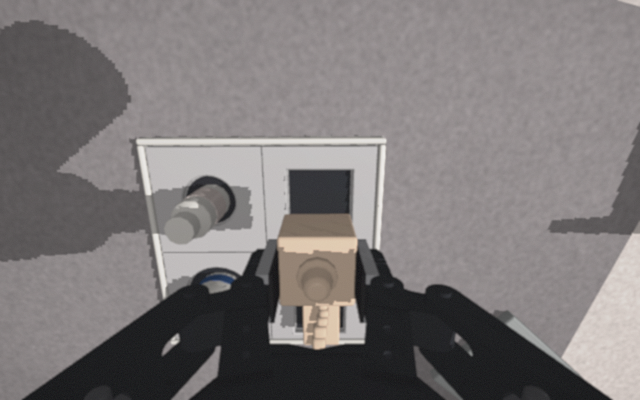

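The die is aligned with the square recess at (318,260). I'll lower it, release, back off and check.

```bash
python3 -m jog '[[[0,0.005,-0.4],[0,0,0],1],[[0,0.005,-0.75],[0,0,0],1],[[0,0.005,-0.81],[0,0,0],1],[[0,0.005,-0.84],[0,0,0],1],[[0,0.005,-0.85],[0,0,0],1],[[0,0.005,-0.85],[0,0,0],1]]'
python3 -m jog '[[[0,0,0],[0,0,0],0.4],[[0,0,0],[0,0,0],0],[[0,0,0],[0,0,0],-0.2],[[0,0,0],[0,0,0],-0.2],[[0,0,0],[0,0,0],-0.2],[[0,0,0.3],[0,0,0],-0.2],[[0,0,0.8],[0,0,0],-0.2],[[0,0,1],[0,0,0],-0.2],[[0,0,1],[0,0,0],-0.2]]'
python3 -m jog '[[[0,-0.3,0.3],[0,0,0],-0.2],[[0,-0.8,0.6],[0,0,0],-0.2],[[0,-1,0.6],[0,0,0],-0.2],[[0,-1,0.6],[0,0,0],-0.2]]'|tail -1
python3 -m jog '[[[0,-0.5,0],[0,0,0],-0.2],[[0,-1,0],[0,0,0],-0.2],[[0,-1,0],[0,0,0],-0.2]]'|tail -1
python3 -m jog '[[[0,-0.5,0],[0,0,0],-0.2],[[0,-1,0],[0,0,0],-0.2],[[0,-1,0],[0,0,0],-0.2],[[0,-1,0],[0,0,0],-0.2]]'
python3 - <<'E'
from h import *
d=snap("top","t3");P=cloud(d)
for n,c,r,z in (("jar",(555.9,207.9),35,30),("cast",(535.7,294.2),45,25),("die",(449.5,274),35,25),("bottle",(469.6,187.8),25,68),("big",(554,-186.7),45,30),("arch",(540,-80),48,15)):
    t=P[(np.hypot(P[...,0]-c[0],P[...,1]-c[1])<r)&(P[...,2]>z)&(P[...,2]<90)]
    if len(t)>5:
        mr=cv2.minAreaRect(t[:,:2].astype(np.float32));print(n,np.round(mr[0],1),np.round(mr[1],1),round(mr[2],1),np.median(t[:,2]).round(1),t[:,2].max().round(1))
f=d["frame"][140:280,130:350,::-1];cv2.imwrite("pics/t3c.png",cv2.resize(f,None,fx=3,fy=3))
E
```

```text
clock: 27.6
position: [450.7, 275.0, 23.7]
ee_rot: [-0.114, 0.993, 0.001, 0.001]
contact_force: [-0.3, 0.1, -0.5]
gripper_width: 34.4
grasp_force: 60.7
clock: 28.5
position: [451.3, 276.1, 126.1]
ee_rot: [-0.114, 0.993, 0.003, 0.003]
contact_force: [-0.2, 0.3, 0.4]
gripper_width: 51.4
grasp_force: 0.0
grasp_force: 0.0
grasp_force: 0.0
clock: 29.6
position: [449.5, -26.0, 181.3]
ee_rot: [-0.113, 0.994, -0.0, -0.001]
contact_force: [0.9, 0.0, -1.2]
gripper_width: 51.4
grasp_force: 0.0
jar [554.5 207.7] [43.  42.7] 31.8 47.7 51.6
cast [535.7 295.1] [59.9 30.8] 13.4 39.9 51.1
big [ 554.5 -187.2] [65.4 67.6] 44.9 38.5 43.2
```

View pics/t3c.png

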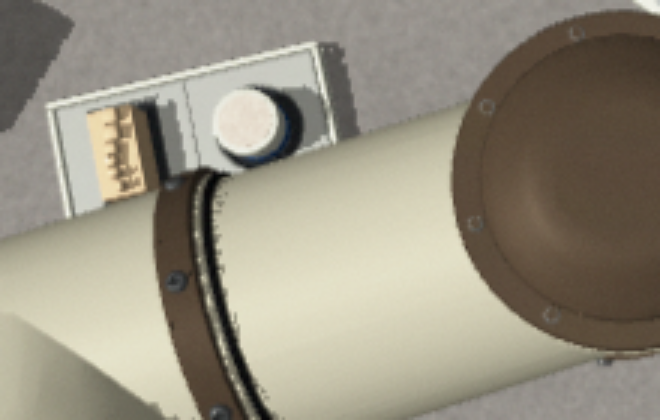

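The arm covers the front half of the tray. The jar and cast, in the rear recesses, look good. I'll move the arm further off and look again.

```bash
python3 -m jog '[[[0,-0.5,0],[0,0,0],-0.2],[[0,-1,0],[0,0,0],-0.2],[[0,-1,0],[0,0,0],-0.2]]'|tail -1
python3 -m jog '[[[0,-0.5,0],[0,0,0],-0.2],[[0,-1,0],[0,0,0],-0.2],[[0,-1,0],[0,0,0],-0.2]]'|tail -1
python3 -m jog '[[[0,-0.5,0],[0,0,0],-0.2],[[0,-1,0],[0,0,0],-0.2],[[0,-1,0],[0,0,0],-0.2],[[0,-1,0],[0,0,0],-0.2],[[0,-1,0],[0,0,0],-0.2]]'
python3 - <<'E'
from h import *
d=snap("top","t4");P=cloud(d)
for n,c,r,z in (("jar",(555.9,207.9),35,30),("cast",(535.7,294.2),45,25),("die",(449.5,274),35,25),("bottle",(469.6,187.8),25,68),("big",(554,-186.7),45,30),("arch",(540,-80),48,15)):
    t=P[(np.hypot(P[...,0]-c[0],P[...,1]-c[1])<r)&(P[...,2]>z)&(P[...,2]<90)]
    if len(t)>5:
        mr=cv2.minAreaRect(t[:,:2].astype(np.float32));print(n,np.round(mr[0],1),np.round(mr[1],1),round(mr[2],1),np.median(t[:,2]).round(1),t[:,2].max().round(1))
f=d["frame"][140:280,130:350,::-1];cv2.imwrite("pics/t4c.png",cv2.resize(f,None,fx=3,fy=3))
E
```

```text
grasp_force: 0.0
grasp_force: 0.0
clock: 30.75
position: [450.2, -323.7, 181.9]
ee_rot: [-0.115, 0.993, 0.0, -0.0]
contact_force: [-0.4, 0.2, -0.2]
gripper_width: 51.0
grasp_force: 0.0
jar [554.4 207.8] [42.1 43.1] 78.5 47.6 51.6
cast [535.7 294.6] [59.6 30.8] 13.2 39.8 50.6
die [450.1 274.6] [36.2 37.4] 13.1 41.9 58.5
bottle [470.4 188.3] [17.1 17. ] 2.5 74.2 78.0
big [ 553.8 -186.5] [66.6 65.7] 89.6 38.5 43.5
arch [540.5 -79.7] [57.7 67.6] 25.8 25.6 36.1
```

View pics/t4c.png

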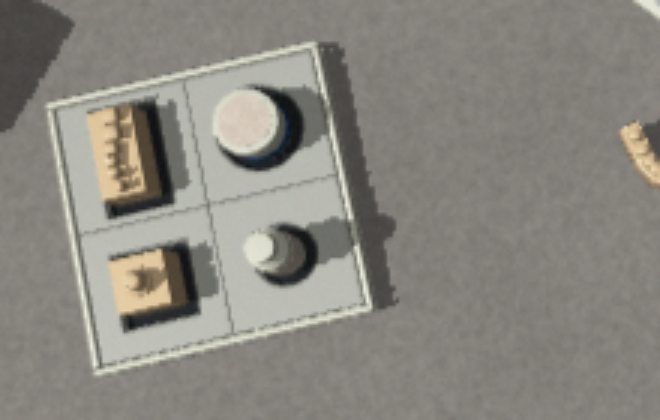

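All four pieces stand upright inside their recesses at the right heights, and the lookalikes haven't moved.

```bash
python3 -c "from bench import job_done;print(job_done())"
```

```text
the job is handed in; nothing more can be done
None
```

The crown case is packed and handed in: the jar, bottle, cast and die went in, in that order, and all stand upright in their recesses; the large jar and horseshoe cast were left where they were (about 31 s on the clock).

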